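Find the full tin by its weight and hold it up

ROBOT

A 7-joint arm with a two-finger parallel gripper is mounted at the origin on the work surface. World frame = base frame: x ahead of the robot, y to its left, z up, the work surface at z = 0. Lengths are in mm, angles in rad, forces in N, time in s.
With the tool pointing down it reaches from about 400 to 850 mm from the base axis. Payload 10.4 kg.
Tool frame: the origin (TCP) lies on the centre line of the jaws, within the pads' length; the fingertips stand 11 mm ahead of it and the grasp point (between the pads) lies 8 mm behind it; z points along the fingers, y is the direction in which the jaws open and shut (so a half turn about z gives the same grasp; the last joint's range is limited). The gripper opens to 85 mm and grips with 20 to 120 N. Pads are 22 mm wide; open, the fingers measure 114 mm over their backs; the gripper's body (76 mm by 85 mm) begins 54 mm behind the grasp point. The pads swing forward as they close: fully open they stand 13 mm farther back than shut.
Start: joints at [1.24, 0.332, -0.065, 1.46, 0.022, 1.35, -0.088], TCP at [189.373, -595.641, 242.338] pointing down, gripper open.
Joint ranges: [-2.6, 2.6], [-0.5, 2.12], [-1.47, 1.34], [0.16, 2.42], [-1.27, 4.41], [0.06, 2.06], [-2.6, 2.6]. Speed limits (rad/s): [2.22, 2.22, 2.79, 2.79, 3.14, 3.14, 3.14].

INTERFACE

Orientations are given as a unit quaternion [w, x, y, z].
In Python, from rig import * gives the robot as it stands.
- The arm moves only by the shell command python3 -m handwheel 'ROWS' [FORCE]. ROWS is JSON, a list of rows, each an object of numbers: "grip": the opening in per cent of the stroke, from 0 (shut) to 100 (fully open); "tx", "ty", "tz": the shift along the tool's x, y, z in m; "ax", "ay", "az": the turn, a rotation vector about the tool's x, y, z in rad. A call has exactly 8 rows; each row is the pose to reach, as a shift and turn from the pose commanded when the call began, along the tool's axes at that moment; what a row does not reach only later rows make up. A row lasts 1/12 s, in which the tool goes at most 41.7 mm and 7.16 degrees, less where a joint would pass 70% of its speed; a pose out of reach is approached as far as the arm can. A call with a gripper value outside its range is refused whole. The fingers move at their own pace and stop on an object; FORCE is the grip in N (left out, the last holds). Time passes only in rows, so rows that repeat a pose let the fingers close, or fill a call up. It gives the time, the measured TCP pose, the force and the opening at its end, in the units of the state.
- get_state(): the state, without advancing time (a new reading comes with each control period).
- grab_frame(name): name is "scene" or "top"; returns a dict with "img" (480x640x3 uint8, blue, green, red), "z_map" (480x640 float32, mm along the optical axis (not along the pixel's ray), 0 where there is no reading), "K" (3x3 intrinsics, pixels), "dist_coeffs" ([k1, k2, p1, p2, k3] as OpenCV has them; the pictures are not rectified), "rvec" (rotation vector, rad) and "tvec" (3), from world to camera coordinates, as OpenCV has them. Camera axes: x right, y down, z forward; pixel columns grow to the right and rows downward; lengths in mm; the calibration is good to about 2 mm. A picture is of the moment at which its call begins.
- close_job(): hands the job in, once; it reports no verdict.
Trained networks look in the newest picture that a camera, given by its name, has taken for a name from the list of things; names that differ only in an ending like _2 or _b are one class to them, and where a whole thing is asked for, a point or a joint stands for the part that bears it (a point fixed in the world has none). Each returns a list of dicts, best first, with "confidence" (0 to 1); they miss things now and then, are a little off and sometimes report something else, mostly with a low value. They report only what shows in the picture. A call takes as long as a camera call. They do not tell look-alikes from the thing itself.
- find_in(label, camera): "pixel" ([column, row] in pixels, amid what is visible of it).
- trace(label, camera): "region" (480x640 bool, what is visible of it) and "pixel" ([column, row] in pixels, amid what is visible of it).
- spot_point(label, camera): "pixel" ([column, row] in pixels: a listed point, or the origin of a listed thing).
The state is a dict: "t": time; "joint_pos": joint angles; "joint_vel": joint speeds; "joint_efforts": joint torques, N m; "tcp_pos": TCP position; "orientation": TCP orientation; "ft_force": force on the tool from outside, world axes, zero at the start; "moment": the same for the moment, N m; "width": finger opening in mm.
Only numpy, scipy, OpenCV 4.12 (cv2) and the standard library are available. Lean on these libraries where they do the work, as an engineer would, in place of code of your own. Each camera call takes 0.05 s, during which the arm holds its last target.

TASK

One of the three identical round tins on the tray is full and the other two are part used: going from left to right as the robot faces them, lift each about 5 cm off the tray for a moment to feel its weight and set it gently back on its own spot, never letting one tip or drop. Then take up the heaviest (if it is the last one, simply keep it in hand) and finish still holding it in the gripper, upright and motionless, with its foot about 20 cm above the counter and the other two standing on their spots. Leave the cups, the saucer and everything else on the tray and the counter where they are.

Things in the scene. Friction and masses are not known exactly. Their poses are not given: they have to be found in the camera images.
- tray: fixed shallow wooden tray, 160 mm (its x) by 500 mm (its y), floor 6 mm above the counter, rim 16 mm high; origin at the centre of its underside, its y runs along the row of tins towards the left end and its x across the row, away from the robot
- tin_left_mid (a point): middle (60 mm above the foot, on the axis) of the left-hand (+y end, about 170 mm from the middle one) of three identical closed round metal tins in a row on the tray, 64 mm in diameter, 120 mm tall, smooth sides, plain slip-on lid; z up. Weighs 0.14 to 0.50 kg; which one is full differs every time; the full one is at least 0.12 kg heavier than each other. Contents packed tight
- tin_middle_mid (a point): middle (60 mm above the foot, on the axis) of the middle one of three identical closed round metal tins in a row on the tray, 64 mm in diameter, 120 mm tall, smooth sides, plain slip-on lid; z up. Weighs 0.14 to 0.50 kg; which one is full differs every time; the full one is at least 0.12 kg heavier than each other. Contents packed tight
- tin_right_mid (a point): middle (60 mm above the foot, on the axis) of the right-hand (-y end, about 170 mm from the middle one) of three identical closed round metal tins in a row on the tray, 64 mm in diameter, 120 mm tall, smooth sides, plain slip-on lid; z up. Weighs 0.14 to 0.50 kg; which one is full differs every time; the full one is at least 0.12 kg heavier than each other. Contents packed tight
- cup_tray: loose white ceramic cup without handle, 56 mm wide at the rim and 55 mm tall, standing on the tray between the left and middle tins, at least 10 mm from them; origin at the centre of its foot. Leave alone
- saucer: loose small glass saucer, 68 mm across and 12 mm tall, on the tray between the middle and right tins; origin at the centre of its foot. Leave alone. (Across the row, in front of and behind each tin, the tray is clear.)
- cup_counter: loose cup like the other one, on the counter to the right of the tray; origin at the centre of its foot. Leave alone
- caddy: loose square canister with a knob on its lid, 88 mm wide and 150 mm tall, on the counter to the left of the tray, not one of the three tins; origin at the centre of its foot. Leave alone
- mill: loose brass hand coffee mill, 56 mm in diameter and 217 mm tall with its crank, which reaches 92 mm along the mill's x from the axis; on the counter to the right of the tray; origin at the centre of its foot. Leave alone
- scoop: loose spoon-shaped coffee scoop with wooden handle, 150 mm long along its x, lying on the counter to the left of the tray; origin at the centre of its underside. Leave alone
Things that resemble listed ones, but are neither listed nor needed, are in the scene too. Leave any black, brown or red look-alike of the part that bears tin_right_mid alone.

How it is judged (in metres and radians):
On the way, in this order (a step that is already met when the one before it is completed fails the run):
1. the left tin is lifted clear of the tray in the gripper to feel its weight (height (world z) of tin_left_mid above 0.086 m and contact force between tin_left and the fingers above 1 N and contact force between tin_left and tray below 0.05 N), for 0.2 s.
2. the middle tin is lifted clear of the tray in the gripper to feel its weight (height (world z) of tin_middle_mid above 0.086 m and contact force between tin_middle and the fingers above 1 N and contact force between tin_middle and tray below 0.05 N), for 0.2 s.
3. the right tin is lifted clear of the tray in the gripper to feel its weight (height (world z) of tin_right_mid above 0.086 m and contact force between tin_right and the fingers above 1 N and contact force between tin_right and tray below 0.05 N), for 0.2 s.
At the end, for the whole second after the job is handed in: one tin is still in the fingers, tilted under 0.25 rad, foot over 150 mm above the counter, touching nothing else; the other two stand upright and released on the tray within 30 mm of their first spots, each weighing under 3.4 N (so the full one is in hand) (((height (world z) of tin_left_mid above 0.21 m and contact force between tin_left and the fingers above 1 N and angle between tin_left_mid's own z axis and vertical below 0.25 rad and linear speed of tin_left below 0.03 m/s and contact force between tin_left and tray below 0.1 N and contact force between tin_left and caddy below 0.1 N and contact force between tin_left and mill below 0.1 N and distance of each of tin_middle_mid, tin_right_mid from where it was at the start of the episode below 0.03 m and angle between each of tin_middle_mid, tin_right_mid's own z axis and vertical below 0.08 rad and contact force between tin_middle and tray between 0.5 and 3.4 N and contact force between each of tin_middle, tin_right and the fingers below 0.05 N and contact force between each of tin_middle, tin_right and tin_left below 0.05 N and linear speed of each of tin_middle, tin_right below 0.02 m/s and contact force between tin_right and tray between 0.5 and 3.4 N) or (height (world z) of tin_middle_mid above 0.21 m and contact force between tin_middle and the fingers above 1 N and angle between tin_middle_mid's own z axis and vertical below 0.25 rad and linear speed of tin_middle below 0.03 m/s and contact force between tin_middle and tray below 0.1 N and contact force between tin_middle and caddy below 0.1 N and contact force between tin_middle and mill below 0.1 N and distance of each of tin_left_mid, tin_right_mid from where it was at the start of the episode below 0.03 m and angle between each of tin_left_mid, tin_right_mid's own z axis and vertical below 0.08 rad and contact force between tin_left and tray between 0.5 and 3.4 N and contact force between each of tin_left, tin_right and the fingers below 0.05 N and contact force between each of tin_left, tin_right and tin_middle below 0.05 N and linear speed of each of tin_left, tin_right below 0.02 m/s and contact force between tin_right and tray between 0.5 and 3.4 N) or (height (world z) of tin_right_mid above 0.21 m and contact force between tin_right and the fingers above 1 N and angle between tin_right_mid's own z axis and vertical below 0.25 rad and linear speed of tin_right below 0.03 m/s and contact force between tin_right and tray below 0.1 N and contact force between tin_right and caddy below 0.1 N and contact force between tin_right and mill below 0.1 N and distance of each of tin_left_mid, tin_middle_mid from where it was at the start of the episode below 0.03 m and angle between each of tin_left_mid, tin_middle_mid's own z axis and vertical below 0.08 rad and contact force between tin_left and tray between 0.5 and 3.4 N and contact force between each of tin_left, tin_middle and the fingers below 0.05 N and contact force between each of tin_left, tin_middle and tin_right below 0.05 N and linear speed of each of tin_left, tin_middle below 0.02 m/s and contact force between tin_middle and tray between 0.5 and 3.4 N))); the arm keeps its last pose, push and grip.
It fails at once if a bystander is shifted by more than 30 mm (distance of any of cup_tray, saucer, cup_counter, caddy, mill, scoop from where it was at the start of the episode above 0.03 m).
It fails at once if a tin is tipped by more than 0.5 rad (angle between any of tin_left_mid, tin_middle_mid, tin_right_mid's own z axis and vertical above 0.5 rad).
It fails at once if a tin falls or is flung: moving faster than 0.6 m/s with no finger on it ((linear speed of tin_left above 0.6 m/s and contact force between tin_left and the fingers below 0.05 N) or (linear speed of tin_middle above 0.6 m/s and contact force between tin_middle and the fingers below 0.05 N) or (linear speed of tin_right above 0.6 m/s and contact force between tin_right and the fingers below 0.05 N)).
It also fails if it takes over 61 s, if anything falls off the work surface, if the arm or the gripper's body presses on something with over 40 N, if the wrist force passes 120 N, or if a joint passes its speed limit or range.

## Working session

There is one attempt and no reset: what is moved stays moved. The work goes in short steps, Python scripts to look and compute and a shell command to move; the robot and the scene stay as the last step left them, time stands still between calls to the robot, and variables do not carry over. Pictures are saved under pics/ and viewed, and the job is handed in when it is done.

```bash
ls; mkdir -p pics; python3 - <<'E'
from rig import *
import cv2
s=get_state();print(s)
for c in("scene","top"):
    f=grab_frame(c);cv2.imwrite(f"pics/{c}0.png",f["img"]);print(c,f["rvec"],f["tvec"],f["K"],f["dist_coeffs"])
E
```

```text
pics
{'t': 0.0, 'joint_pos': array([ 1.24040393,  0.33286347, -0.06470375,  1.46092782,  0.02163734,
        1.34989188, -0.08850026]), 'joint_vel': array([ 1.45153807e-04,  7.05121485e-04, -1.09305924e-04, -1.11042756e-03,
        8.96791298e-04, -4.00375077e-04, -2.24784739e-05]), 'joint_efforts': array([-8.85476475e-04, -6.25436068e+01,  4.87431767e-02, -3.91595793e+01,
        1.63119711e-02,  1.00721078e-02, -1.69134944e-05]), 'tcp_pos': array([ 189.22766964, -595.29807169,  241.52763414]), 'orientation': array([-6.79347235e-04,  9.88178626e-01,  1.53305308e-01, -1.55637930e-04]), 'ft_force': array([-0.6823548 ,  0.25084553, -0.28126648]), 'moment': array([-0.07840496, -0.07314784,  0.02119216]), 'width': 85.13292728773311}
scene [ 1.59892786  1.70030699 -0.85799019] [  19.28217927 -245.39148756 1782.07410892] [[442.22870672   0.         317.06260962]
 [  0.         442.22870672 244.34702279]
 [  0.           0.           1.        ]] [-0.0803868  0.         0.         0.         0.       ]
top [ 2.08608271 -2.12405278  0.24619845] [  13.89610657  539.96298741 1459.11204128] [[616.45303999   0.         316.19904503]
 [  0.         616.45303999 235.02954552]
 [  0.           0.           1.        ]] [0.074163 0.       0.       0.       0.      ]
```

View pics/scene0.png

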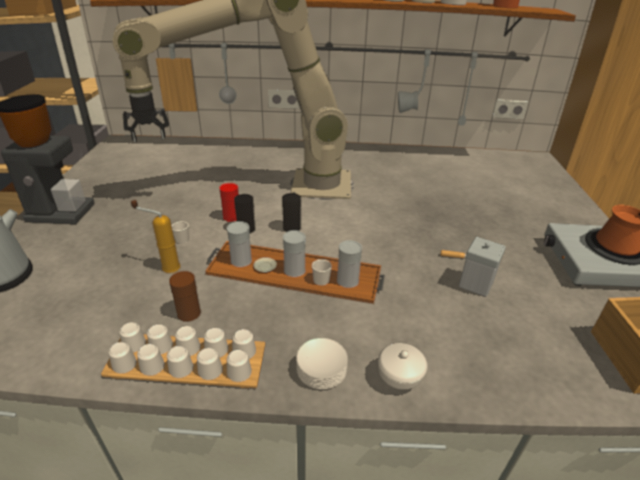

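View pics/top0.png

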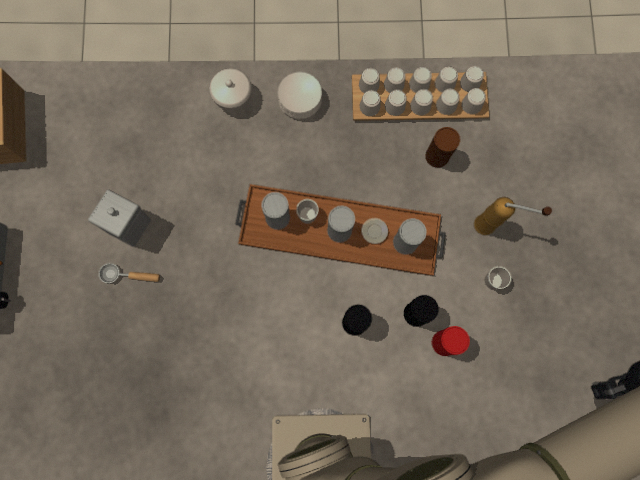

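The scene view shows three grey tins on the tray, with black, red and brown look-alikes beside it. In the top view the tins are at about (275,207), (341,223) and (411,235). The cup is at (307,211), the saucer at (374,231), the mill at (495,215) and the caddy at (115,215).

```bash
cat > h.py <<'E'
from rig import *
import cv2, numpy as np
from scipy.spatial.transform import Rotation as R
def cloud(f):
    v,u=np.mgrid[0:480,0:640]; p=np.stack([u,v],-1).reshape(-1,1,2).astype(np.float64)
    n=cv2.undistortPoints(p,f["K"],f["dist_coeffs"]).reshape(480,640,2)
    z=f["z_map"].astype(float); c=np.dstack([n*z[...,None],z])
    M=cv2.Rodrigues(np.array(f["rvec"],float))[0]
    w=(c.reshape(-1,3)-np.ravel(f["tvec"]))@M
    w[z.ravel()==0]=np.nan
    return w.reshape(480,640,3)
def project(f,P): return cv2.projectPoints(np.array(P,float).reshape(-1,1,3),f["rvec"],f["tvec"],f["K"],f["dist_coeffs"])[0].reshape(-1,2)
E
python3 - <<'E'
from h import *
np.set_printoptions(precision=1,suppress=True)
f=grab_frame("top");W=cloud(f)
for l in("tin_left_mid","tin_middle_mid","tin_right_mid"):
    for d in trace(l,"top")[:4]:
        m=d["region"];p=W[m];p=p[~np.isnan(p[:,0])]
        zt=np.percentile(p[:,2],90);t=p[abs(p[:,2]-zt)<4]
        (cx,cy),r=cv2.minEnclosingCircle(t[:,:2].astype(np.float32))
        print(l,d["confidence"],d["pixel"],zt,"lid",cx,cy,r,np.median(t[:,:2],0),len(t))
for l in("cup_tray","saucer","cup_counter","caddy","mill","scoop"):
    for d in find_in(l,"top")[:2]: 
        u,v=map(int,d["pixel"]);print(l,d["confidence"],d["pixel"],W[v,u])
g=grab_frame("scene");V=cloud(g)
for l in("tin_left_mid",):
    for d in trace(l,"scene")[:6]:
        m=d["region"];p=V[m];p=p[~np.isnan(p[:,0])]
        zt=np.percentile(p[:,2],95);t=p[abs(p[:,2]-zt)<6]
        (cx,cy),r=cv2.minEnclosingCircle(t[:,:2].astype(np.float32))
        print("scene",d["confidence"],d["pixel"],zt,cx,cy,r,len(t))
t=trace("tray","top")[0]; m=t["region"];p=W[m];p=p[p[:,2]<30]
print(cv2.minAreaRect(p[:,:2].astype(np.float32)),np.median(p,0))
E
```

```text
tin_left_mid 0.78 [278.0, 210.5] 125.75195974709374 lid 601.0577392578125 103.37782287597656 33.287349700927734 [601.4 104.1] 344
tin_left_mid 0.52 [495.9, 212.3] 193.5892371755591 lid 561.4395751953125 -465.3775634765625 42.474266052246094 [ 566.4 -463.3] 89
tin_middle_mid 0.96 [342.6, 226.5] 125.22176724299061 lid 564.0890502929688 -56.40169906616211 32.13819885253906 [563.3 -57. ] 333
tin_right_mid 0.91 [358.5, 317.9] 120.43407739107403 lid 329.13824462890625 -87.19635772705078 31.044824600219727 [329.3 -87.2] 300
tin_right_mid 0.85 [451.6, 340.5] 120.47705143602113 lid 277.3276672363281 -306.156494140625 32.97294235229492 [ 278.  -303.6] 336
tin_right_mid 0.77 [441.7, 148.3] 118.87635103114225 lid 763.4432373046875 -318.9305114746094 33.17205047607422 [ 763.4 -318.5] 338
tin_right_mid 0.7 [409.2, 236.0] 125.61204210246107 lid 530.4631958007812 -221.87664794921875 33.36115264892578 [ 528.6 -223.8] 331
cup_tray 0.77 [307.6, 210.9] [618.7  26.1   8.8]
saucer 0.83 [373.1, 230.3] [ 562.6 -141.7    9.9]
cup_counter 0.73 [497.3, 280.7] [ 430.6 -449.2   -2. ]
caddy 0.74 [121.6, 216.7] [578.8 462.8 127.6]
mill 0.94 [494.8, 212.2] [ 563.8 -405.5  163.9]
scoop 0.66 [116.2, 272.4] [467.6 507.2   1.2]
scene 0.88 [349.4, 263.6] 125.50663175502132 605.6541748046875 102.66937255859375 34.007469177246094 283
((569.2823486328125, -55.1732177734375), (534.4892578125, 169.0460205078125), 79.56863403320312) [555.3 -50.7   4.9]
```

```bash
cat > go.py <<'E'
import sys
from h import *
T=np.array(list(map(float,sys.argv[1:4])));a=np.radians(float(sys.argv[4]) if len(sys.argv)>4 else 78.3)
c,s=np.cos(a),np.sin(a)
Rt=np.array([[c,s,0],[s,-c,0],[0,0,-1]])
st=get_state();q=st["orientation"];Rc=R.from_quat(np.r_[q[1:],q[0]]).as_matrix()
np.set_printoptions(precision=4,suppress=True)
print("t",st["t"],"tcp",st["tcp_pos"],"F",st["ft_force"],"w",st["width"])
print("shift m",Rc.T@(T-st["tcp_pos"])/1000,"turn",R.from_matrix(Rc.T@Rt).as_rotvec(), "j",st["joint_pos"])
E
python3 go.py 602 103.5 200
```

```text
t 0.75 tcp [ 189.3738 -595.6316  242.3505] F [ 0.09   -0.2997  0.0125] w 85.6604556729098
shift m [ 0.605  -0.5413  0.0423] turn [ 0.0001  0.     -1.0588] j [ 1.2404  0.3322 -0.0647  1.4601  0.0216  1.3499 -0.0885]
```

```bash
python3 -m handwheel '[{"tx":0.015,"ty":-0.013,"az":-0.03,"grip":100},{"tx":0.045,"ty":-0.04,"az":-0.08,"grip":100},{"tx":0.075,"ty":-0.067,"az":-0.14,"grip":100},{"tx":0.105,"ty":-0.094,"az":-0.2,"grip":100},{"tx":0.135,"ty":-0.121,"az":-0.25,"grip":100},{"tx":0.165,"ty":-0.148,"az":-0.3,"grip":100},{"tx":0.195,"ty":-0.174,"az":-0.35,"grip":100},{"tx":0.22,"ty":-0.197,"az":-0.4,"grip":100}]' 40; python3 go.py 602 103.5 220
```

```text
t 0.75 tcp [ 189.3738 -595.6316  242.3505] F [ 0.09   -0.2997  0.0125] w 85.6604556729098
shift m [ 0.605  -0.5413  0.0223] turn [ 0.0001  0.     -1.0588] j [ 1.2404  0.3322 -0.0647  1.4601  0.0216  1.3499 -0.0885]invalid input at $[0]: expected keys grip, tx, ty, tz, ax, ay, az
```

All seven keys are required.

```bash
python3 -m handwheel '[{"tx":0.015,"ty":-0.013,"tz":0,"ax":0,"ay":0,"az":-0.03,"grip":100},{"tx":0.045,"ty":-0.04,"tz":0,"ax":0,"ay":0,"az":-0.08,"grip":100},{"tx":0.075,"ty":-0.067,"tz":0,"ax":0,"ay":0,"az":-0.14,"grip":100},{"tx":0.105,"ty":-0.094,"tz":0,"ax":0,"ay":0,"az":-0.2,"grip":100},{"tx":0.135,"ty":-0.121,"tz":0,"ax":0,"ay":0,"az":-0.25,"grip":100},{"tx":0.165,"ty":-0.148,"tz":0,"ax":0,"ay":0,"az":-0.3,"grip":100},{"tx":0.195,"ty":-0.174,"tz":0,"ax":0,"ay":0,"az":-0.35,"grip":100},{"tx":0.22,"ty":-0.197,"tz":0,"ax":0,"ay":0,"az":-0.4,"grip":100}]' 40; python3 go.py 602 103.5 220
```

```text
t: 1.42
tcp_pos: [340.6, -338.7, 242.6]
orientation: [0.0, 0.937, 0.348, 0.0]
ft_force: [0.0, -0.6, 0.7]
width: 85.7
t 1.4167 tcp [ 340.6049 -338.7342  242.607 ] F [ 0.0107 -0.5731  0.6886] w 85.69117674804781
shift m [ 0.4868 -0.1642  0.0225] turn [ 0.0007  0.0003 -0.6549] j [ 0.9935  0.0291 -0.31    1.8152  0.0094  1.298  -0.1779]
```

```bash
python3 -m handwheel '[{"tx":0.03,"ty":-0.01,"tz":0,"ax":0,"ay":0,"az":-0.04,"grip":100},{"tx":0.06,"ty":-0.02,"tz":0,"ax":0,"ay":0,"az":-0.08,"grip":100},{"tx":0.09,"ty":-0.03,"tz":0,"ax":0,"ay":0,"az":-0.12,"grip":100},{"tx":0.12,"ty":-0.04,"tz":0,"ax":0,"ay":0,"az":-0.16,"grip":100},{"tx":0.15,"ty":-0.05,"tz":0,"ax":0,"ay":0,"az":-0.2,"grip":100},{"tx":0.18,"ty":-0.06,"tz":0,"ax":0,"ay":0,"az":-0.24,"grip":100},{"tx":0.21,"ty":-0.07,"tz":0,"ax":0,"ay":0,"az":-0.28,"grip":100},{"tx":0.24,"ty":-0.081,"tz":0,"ax":0,"ay":0,"az":-0.32,"grip":100}]'; python3 go.py 602 103.5 200
```

```text
t: 2.08
tcp_pos: [469.7, -122.4, 242.6]
orientation: [0.0, 0.87, 0.492, 0.0]
ft_force: [0.5, 0.1, -0.2]
width: 85.4
t 2.0833 tcp [ 469.6632 -122.3741  242.5938] F [ 0.54    0.1285 -0.2055] w 85.3614925235662
shift m [ 0.2618 -0.003   0.0426] turn [ 0.0008  0.0002 -0.3371] j [ 0.7196  0.0579 -0.5733  1.7921  0.033   1.3003 -0.4031]
```

```bash
python3 -c "import h;print(h.get_state()['joint_vel'])"
```

```text
[-0.45606778  0.24397101 -0.39125416 -0.21198497  0.15184006  0.01697465
 -0.40137221]
```

```bash
python3 -m handwheel '[{"tx":0.037,"ty":0,"tz":0.005,"ax":0,"ay":0,"az":-0.05,"grip":100},{"tx":0.075,"ty":-0.001,"tz":0.01,"ax":0,"ay":0,"az":-0.1,"grip":100},{"tx":0.112,"ty":-0.001,"tz":0.015,"ax":0,"ay":0,"az":-0.15,"grip":100},{"tx":0.15,"ty":-0.002,"tz":0.02,"ax":0,"ay":0,"az":-0.2,"grip":100},{"tx":0.187,"ty":-0.002,"tz":0.025,"ax":0,"ay":0,"az":-0.25,"grip":100},{"tx":0.222,"ty":-0.003,"tz":0.03,"ax":0,"ay":0,"az":-0.3,"grip":100},{"tx":0.255,"ty":-0.003,"tz":0.035,"ax":0,"ay":0,"az":-0.335,"grip":100},{"tx":0.26,"ty":-0.003,"tz":0.04,"ax":0,"ay":0,"az":-0.335,"grip":100}]'; python3 go.py 602 103.5 80
```

```text
t: 2.75
tcp_pos: [601.6, 106.7, 201.8]
orientation: [-0.001, 0.774, 0.633, 0.001]
ft_force: [-0.4, 0.7, -0.7]
width: 85.2
t 2.75 tcp [601.6464 106.7428 201.8126] F [-0.3557  0.7421 -0.7045] w 85.22410308684779
shift m [-0.0035  0.0011  0.1218] turn [-0.0005 -0.0035  0.0042] j [ 0.317   0.4191 -0.7325  1.5251  0.2825  1.3056 -0.6463]
```

```bash
python3 -m handwheel '[{"tx":-0.002,"ty":0,"tz":0,"ax":0,"ay":0,"az":0,"grip":100},{"tx":-0.003,"ty":0.001,"tz":0.005,"ax":0,"ay":0,"az":0,"grip":100},{"tx":-0.003,"ty":0.001,"tz":0.013,"ax":0,"ay":0,"az":0,"grip":100},{"tx":-0.003,"ty":0.001,"tz":0.023,"ax":0,"ay":0,"az":0,"grip":100},{"tx":-0.003,"ty":0.001,"tz":0.033,"ax":0,"ay":0,"az":0,"grip":100},{"tx":-0.003,"ty":0.001,"tz":0.043,"ax":0,"ay":0,"az":0,"grip":100},{"tx":-0.003,"ty":0.001,"tz":0.05,"ax":0,"ay":0,"az":0,"grip":100},{"tx":-0.003,"ty":0.001,"tz":0.05,"ax":0,"ay":0,"az":0,"grip":100}]'; python3 go.py 602 103.5 80
python3 - <<'E'
from h import *
for c in("scene","top"):
    f=grab_frame(c);cv2.imwrite(f"pics/{c}1.png",cv2.resize(f["img"][150:350,200:440] if c=="scene" else f["img"][150:300,180:380],None,fx=3,fy=3))
E
```

```text
t: 3.42
tcp_pos: [600.2, 96.8, 150.2]
orientation: [-0.001, 0.777, 0.63, -0.001]
ft_force: [0.0, -0.9, -0.2]
width: 85.4
t 3.4167 tcp [600.1936  96.7752 150.2056] F [ 0.0029 -0.883  -0.2462] w 85.37667818047211
shift m [0.007  0.0006 0.0702] turn [-0.0025  0.0011 -0.0041] j [ 0.3191  0.4566 -0.7129  1.5898  0.3122  1.2153 -0.6619]
```

View pics/scene1.png

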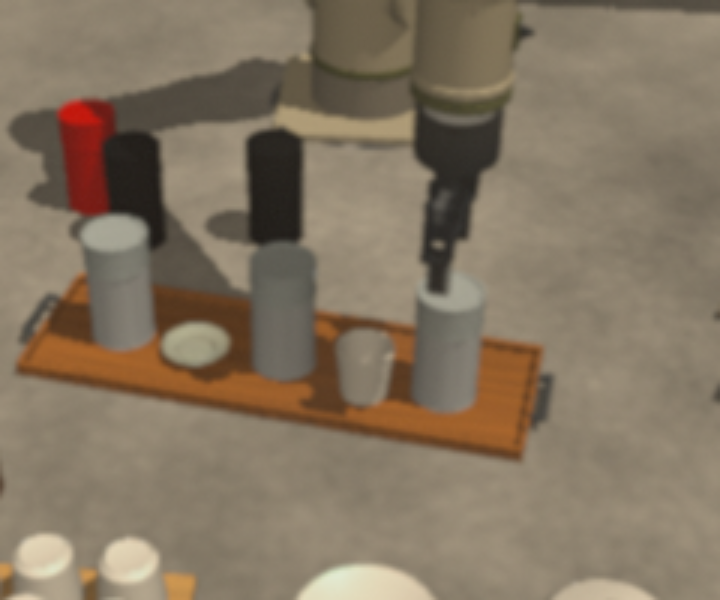

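View pics/top1.png

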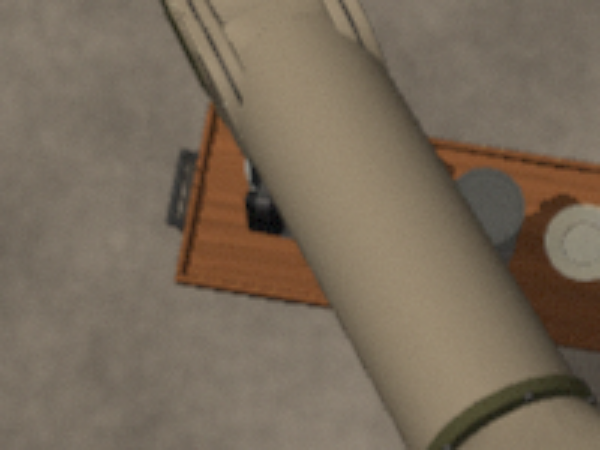

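The jaws are above the left tin, astride it across the row. In the scene crop the finger is at about (440,280) over the lid at (450,290). I'll check where the arm settled.

```bash
python3 go.py 602 103.5 80
```

```text
t 3.5167 tcp [601.0643  97.2873 152.1115] F [ 0.6464 -0.0049  0.1278] w 85.20146906138527
shift m [ 0.0063 -0.0003  0.0721] turn [-0.0004  0.0001 -0.0038] j [ 0.319   0.4552 -0.7137  1.5874  0.3118  1.2166 -0.6615]
```

```bash
python3 -m handwheel '[{"tx":0.003,"ty":0,"tz":0.004,"ax":0,"ay":0,"az":0,"grip":100},{"tx":0.006,"ty":0,"tz":0.014,"ax":0,"ay":0,"az":0,"grip":100},{"tx":0.006,"ty":0,"tz":0.026,"ax":0,"ay":0,"az":0,"grip":100},{"tx":0.006,"ty":0,"tz":0.038,"ax":0,"ay":0,"az":0,"grip":100},{"tx":0.006,"ty":0,"tz":0.05,"ax":0,"ay":0,"az":0,"grip":100},{"tx":0.006,"ty":0,"tz":0.062,"ax":0,"ay":0,"az":0,"grip":100},{"tx":0.006,"ty":0,"tz":0.07,"ax":0,"ay":0,"az":0,"grip":100},{"tx":0.006,"ty":0,"tz":0.072,"ax":0,"ay":0,"az":0,"grip":100}]'
python3 go.py 602 103.5 80
python3 - <<'E'
from h import *
for c in("scene","top"):
    f=grab_frame(c);cv2.imwrite(f"pics/{c}2.png",cv2.resize(f["img"][200:320,300:440],None,fx=4,fy=4))
E
python3 go.py 602 103.5 80
```

```text
t: 4.18
tcp_pos: [601.4, 102.9, 78.1]
orientation: [-0.001, 0.777, 0.63, -0.001]
ft_force: [0.5, -0.2, -0.5]
width: 85.6
t 4.1833 tcp [601.4474 102.9022  78.1088] F [ 0.5064 -0.1569 -0.4632] w 85.55588629579675
shift m [ 0.0007  0.0004 -0.0019] turn [-0.0025  0.0009 -0.0038] j [ 0.2848  0.5371 -0.683   1.6467  0.3714  1.0943 -0.711 ]
t 4.2833 tcp [602.1589 103.1771  79.7122] F [ 0.6277 -0.1696 -0.3889] w 85.57375380431682
shift m [ 0.0003 -0.0002 -0.0003] turn [-0.0009  0.0002 -0.0038] j [ 0.2851  0.5356 -0.6838  1.6451  0.3707  1.0955 -0.7105]
```

View pics/scene2.png

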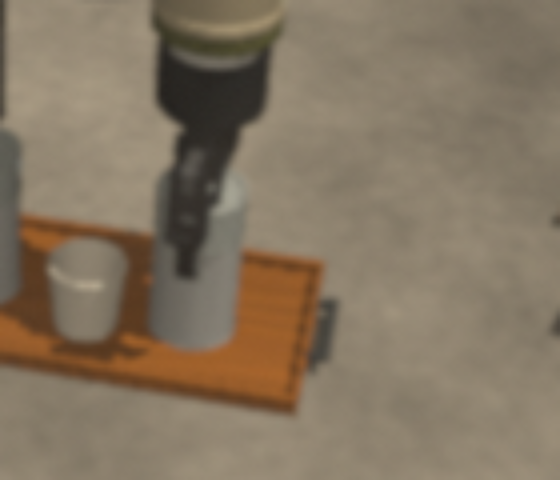

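The fingers straddle the tin, with the front finger at crop (190,220) centred on the tin axis. Next I close.

```bash
python3 -m handwheel '[{"tx":0,"ty":0,"tz":0,"ax":0,"ay":0,"az":0,"grip":85},{"tx":0,"ty":0,"tz":0,"ax":0,"ay":0,"az":0,"grip":80},{"tx":0,"ty":0,"tz":0,"ax":0,"ay":0,"az":0,"grip":76},{"tx":0,"ty":0,"tz":0,"ax":0,"ay":0,"az":0,"grip":72},{"tx":0,"ty":0,"tz":0,"ax":0,"ay":0,"az":0,"grip":65},{"tx":0,"ty":0,"tz":0,"ax":0,"ay":0,"az":0,"grip":50},{"tx":0,"ty":0,"tz":0,"ax":0,"ay":0,"az":0,"grip":40},{"tx":0,"ty":0,"tz":0,"ax":0,"ay":0,"az":0,"grip":40}]' 50
python3 go.py 602 103.5 130
```

```text
t: 4.95
tcp_pos: [603.3, 103.2, 81.5]
orientation: [0.001, 0.777, 0.63, 0.001]
ft_force: [1.0, -0.0, 5.2]
width: 63.9
t 4.95 tcp [603.2874 103.2229  81.5472] F [ 1.0212 -0.0341  5.1557] w 63.87687381117896
shift m [ 0.     -0.0012 -0.0485] turn [ 0.0022 -0.0004 -0.004 ] j [ 0.2854  0.5335 -0.6844  1.6435  0.3708  1.0959 -0.7104]
```

```bash
python3 -m handwheel '[{"tx":0,"ty":0,"tz":-0.002,"ax":0,"ay":0,"az":0,"grip":40},{"tx":0,"ty":0,"tz":-0.008,"ax":0,"ay":0,"az":0,"grip":40},{"tx":0,"ty":0,"tz":-0.016,"ax":0,"ay":0,"az":0,"grip":40},{"tx":0,"ty":0,"tz":-0.025,"ax":0,"ay":0,"az":0,"grip":40},{"tx":0,"ty":0,"tz":-0.034,"ax":0,"ay":0,"az":0,"grip":40},{"tx":0,"ty":0,"tz":-0.042,"ax":0,"ay":0,"az":0,"grip":40},{"tx":0,"ty":0,"tz":-0.048,"ax":0,"ay":0,"az":0,"grip":40},{"tx":0,"ty":0,"tz":-0.05,"ax":0,"ay":0,"az":0,"grip":40}]'
python3 -m handwheel '[{"tx":0,"ty":0,"tz":0,"ax":0,"ay":0,"az":0,"grip":40},{"tx":0,"ty":0,"tz":0,"ax":0,"ay":0,"az":0,"grip":40},{"tx":0,"ty":0,"tz":0,"ax":0,"ay":0,"az":0,"grip":40},{"tx":0,"ty":0,"tz":0,"ax":0,"ay":0,"az":0,"grip":40},{"tx":0,"ty":0,"tz":0,"ax":0,"ay":0,"az":0,"grip":40},{"tx":0,"ty":0,"tz":0,"ax":0,"ay":0,"az":0,"grip":40},{"tx":0,"ty":0,"tz":0,"ax":0,"ay":0,"az":0,"grip":40},{"tx":0,"ty":0,"tz":0,"ax":0,"ay":0,"az":0,"grip":40}]'
python3 go.py 602 103.5 130
python3 - <<'E'
from h import *
F=[];
for i in range(8):
    f=grab_frame("scene");s=get_state();F.append(s["ft_force"][2])
print(np.round(F,2),np.mean(F),s["joint_efforts"])
cv2.imwrite("pics/scene3.png",cv2.resize(f["img"][200:320,300:440],None,fx=4,fy=4))
E
```

```text
t: 5.62
tcp_pos: [603.0, 103.4, 131.9]
orientation: [0.001, 0.777, 0.63, 0.001]
ft_force: [0.7, 0.3, -3.8]
width: 63.6
t: 6.28
tcp_pos: [602.4, 103.2, 130.2]
orientation: [-0.0, 0.777, 0.63, -0.0]
ft_force: [0.8, -0.0, -4.5]
width: 64.3
t 6.2833 tcp [602.3692 103.2231 130.2058] F [ 0.8166 -0.0353 -4.4659] w 64.3097124709815
shift m [ 0.0002 -0.0004  0.0002] turn [-0.0001  0.0001 -0.0037] j [ 0.3024  0.4812 -0.7063  1.6031  0.3308  1.1805 -0.683 ]
[-4.1  -3.76 -3.12 -4.74 -4.52 -4.31 -4.55 -4.36] -4.1850536803006 [-1.84703247e-03 -6.32567596e+01 -1.16588205e+01 -3.68849623e+01
  2.16601318e-02  6.10767413e-03 -4.42178475e-05]
```

View pics/scene3.png

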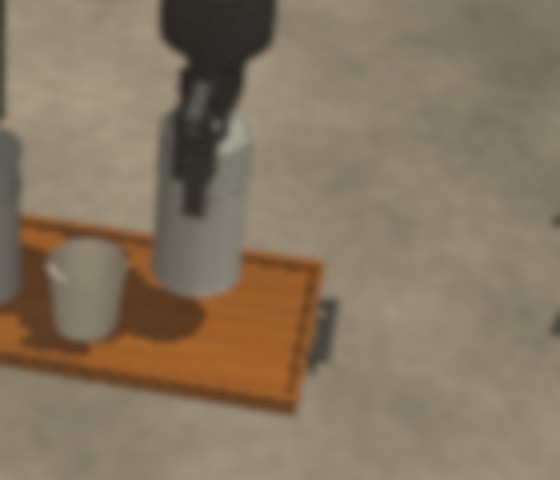

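The tin is lifted clear and upright, with its foot at crop (200,290) and its shadow below. It weighs about 4.2 N. I'll set it back.

```bash
python3 -m handwheel '[{"tx":0,"ty":0,"tz":0.005,"ax":0,"ay":0,"az":0,"grip":40},{"tx":0,"ty":0,"tz":0.014,"ax":0,"ay":0,"az":0,"grip":40},{"tx":0,"ty":0,"tz":0.023,"ax":0,"ay":0,"az":0,"grip":40},{"tx":0,"ty":0,"tz":0.032,"ax":0,"ay":0,"az":0,"grip":40},{"tx":0,"ty":0,"tz":0.039,"ax":0,"ay":0,"az":0,"grip":40},{"tx":0,"ty":0,"tz":0.044,"ax":0,"ay":0,"az":0,"grip":40},{"tx":0,"ty":0,"tz":0.047,"ax":0,"ay":0,"az":0,"grip":40},{"tx":0,"ty":0,"tz":0.049,"ax":0,"ay":0,"az":0,"grip":40}]'
python3 -m handwheel '[{"tx":0,"ty":0,"tz":0,"ax":0,"ay":0,"az":0,"grip":40},{"tx":0,"ty":0,"tz":0.001,"ax":0,"ay":0,"az":0,"grip":40},{"tx":0,"ty":0,"tz":0.001,"ax":0,"ay":0,"az":0,"grip":72},{"tx":0,"ty":0,"tz":0.001,"ax":0,"ay":0,"az":0,"grip":76},{"tx":0,"ty":0,"tz":0.001,"ax":0,"ay":0,"az":0,"grip":82},{"tx":0,"ty":0,"tz":0.001,"ax":0,"ay":0,"az":0,"grip":90},{"tx":0,"ty":0,"tz":0.001,"ax":0,"ay":0,"az":0,"grip":100},{"tx":0,"ty":0,"tz":0.001,"ax":0,"ay":0,"az":0,"grip":100}]'
python3 go.py 602 103.5 200
```

```text
t: 7.35
tcp_pos: [602.2, 103.2, 81.4]
orientation: [-0.0, 0.777, 0.63, -0.0]
ft_force: [-7.8, -2.1, 16.9]
width: 64.2
t: 8.02
tcp_pos: [602.6, 103.2, 80.4]
orientation: [0.0, 0.777, 0.63, 0.0]
ft_force: [0.6, -0.5, 0.3]
width: 85.2
t 8.0167 tcp [602.5911 103.2315  80.4035] F [ 0.6161 -0.4867  0.2501] w 85.23684560773727
shift m [ 0.0002 -0.0006 -0.1196] turn [ 0.0004 -0.0001 -0.0039] j [ 0.2853  0.5347 -0.6842  1.6446  0.3708  1.0955 -0.7106]
```

```bash
python3 -m handwheel '[{"tx":0,"ty":0,"tz":-0.005,"ax":0,"ay":0,"az":0,"grip":100},{"tx":0,"ty":0,"tz":-0.02,"ax":0,"ay":0,"az":0,"grip":100},{"tx":0,"ty":0,"tz":-0.04,"ax":0,"ay":0,"az":0,"grip":100},{"tx":0,"ty":0,"tz":-0.06,"ax":0,"ay":0,"az":0,"grip":100},{"tx":0,"ty":0,"tz":-0.08,"ax":0,"ay":0,"az":0,"grip":100},{"tx":0,"ty":0,"tz":-0.095,"ax":0,"ay":0,"az":0,"grip":100},{"tx":0,"ty":0,"tz":-0.108,"ax":0,"ay":0,"az":0,"grip":100},{"tx":0,"ty":0,"tz":-0.115,"ax":0,"ay":0,"az":0,"grip":100}]'
python3 go.py 564 -57 195
```

```text
t: 8.68
tcp_pos: [602.9, 103.5, 197.3]
orientation: [0.001, 0.777, 0.63, 0.001]
ft_force: [0.2, -0.1, -0.7]
width: 85.6
t 8.6833 tcp [602.9298 103.4531 197.2908] F [ 0.2328 -0.1468 -0.7381] w 85.55515024152929
shift m [-0.165  -0.005   0.0022] turn [ 0.002  -0.0006 -0.0037] j [ 0.3172  0.4221 -0.7277  1.5301  0.2876  1.2969 -0.6524]
```

```bash
python3 -m handwheel '[{"tx":-0.01,"ty":0,"tz":0,"ax":0,"ay":0,"az":0,"grip":100},{"tx":-0.035,"ty":-0.001,"tz":0,"ax":0,"ay":0,"az":0,"grip":100},{"tx":-0.065,"ty":-0.002,"tz":0,"ax":0,"ay":0,"az":0,"grip":100},{"tx":-0.095,"ty":-0.003,"tz":0,"ax":0,"ay":0,"az":0,"grip":100},{"tx":-0.125,"ty":-0.004,"tz":0,"ax":0,"ay":0,"az":0,"grip":100},{"tx":-0.148,"ty":-0.0045,"tz":0,"ax":0,"ay":0,"az":0,"grip":100},{"tx":-0.16,"ty":-0.005,"tz":0,"ax":0,"ay":0,"az":0,"grip":100},{"tx":-0.165,"ty":-0.005,"tz":0,"ax":0,"ay":0,"az":0,"grip":100}]'
python3 go.py 564 -57 80
python3 - <<'E'
from h import *
f=grab_frame("top");W=cloud(f)
cv2.imwrite("pics/top4.png",f["img"])
for l in("tin_left_mid",):
    for d in trace(l,"top")[:4]:
        m=d["region"];p=W[m];p=p[~np.isnan(p[:,0])]
        zt=np.percentile(p[:,2],90);t=p[abs(p[:,2]-zt)<4]
        print(l,d["confidence"],d["pixel"],zt,np.median(t,0),cv2.minEnclosingCircle(t[:,:2].astype(np.float32)))
E
python3 go.py 564 -57 80
```

```text
t: 9.35
tcp_pos: [562.5, -60.1, 194.4]
orientation: [-0.0, 0.778, 0.628, -0.001]
ft_force: [-0.0, -0.5, -0.3]
width: 85.4
t 9.35 tcp [562.5054 -60.0669 194.4493] F [-0.0047 -0.5194 -0.2922] w 85.35466713946275
shift m [0.0034 0.001  0.1144] turn [-0.0012  0.001  -0.0074] j [ 0.6016  0.3092 -0.6867  1.6556  0.2053  1.2517 -0.3385]
tin_left_mid 0.74 [412.7, 235.0] 125.75431283501568 [ 528.00707627 -223.22014819  123.9622999 ] ((530.89990234375, -221.14845275878906), 33.529117584228516)
tin_left_mid 0.66 [275.9, 212.1] 126.08379126432361 [597.84327574 103.73692777 124.70252938] ((600.20068359375, 103.86945343017578), 33.262786865234375)
t 9.45 tcp [563.1999 -57.4136 194.8657] F [-0.5108  0.3083 -0.4981] w 85.37941917392968
shift m [0.0006 0.0008 0.1149] turn [-0.0006 -0.     -0.0046] j [ 0.599   0.3097 -0.6888  1.6545  0.2053  1.2518 -0.3401]
```

View pics/top4.png

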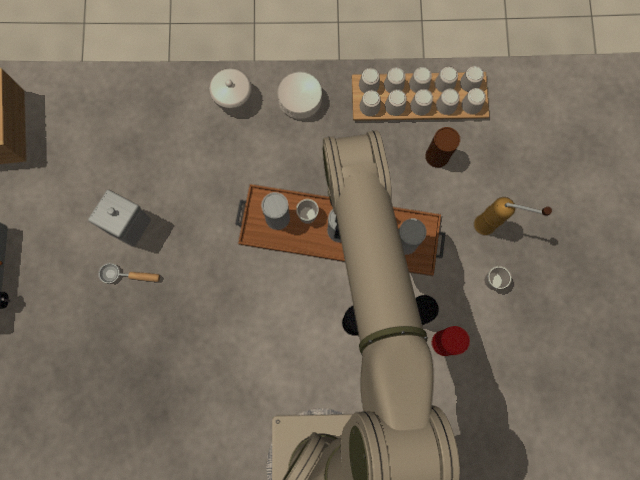

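The left tin stands at (275,208), back on its spot within about 2 mm. The cup and saucer are untouched, and the arm is over the middle tin. Now I descend and close.

```bash
python3 -m handwheel '[{"tx":0,"ty":0.001,"tz":0.006,"ax":0,"ay":0,"az":0,"grip":100},{"tx":0,"ty":0.001,"tz":0.022,"ax":0,"ay":0,"az":0,"grip":100},{"tx":0,"ty":0.001,"tz":0.04,"ax":0,"ay":0,"az":0,"grip":100},{"tx":0,"ty":0.001,"tz":0.058,"ax":0,"ay":0,"az":0,"grip":100},{"tx":0,"ty":0.001,"tz":0.076,"ax":0,"ay":0,"az":0,"grip":100},{"tx":0,"ty":0.001,"tz":0.094,"ax":0,"ay":0,"az":0,"grip":100},{"tx":0,"ty":0.001,"tz":0.108,"ax":0,"ay":0,"az":0,"grip":100},{"tx":0,"ty":0.001,"tz":0.114,"ax":0,"ay":0,"az":0,"grip":100}]'
python3 go.py 564 -57 80
python3 - <<'E'
from h import *
f=grab_frame("scene")
cv2.imwrite("pics/scene5.png",cv2.resize(f["img"][200:320,220:380],None,fx=4,fy=4))
E
```

```text
t: 10.12
tcp_pos: [563.5, -55.7, 78.9]
orientation: [-0.001, 0.776, 0.631, -0.001]
ft_force: [-0.7, 0.1, 0.2]
width: 84.9
t 10.1167 tcp [563.5109 -55.7189  78.9172] F [-0.7108  0.1147  0.2063] w 84.87105395171433
shift m [-0.0012  0.0007 -0.0011] turn [-0.0029 -0.0006 -0.0015] j [ 0.5572  0.436  -0.6518  1.7666  0.2996  1.043  -0.4087]
```

View pics/scene5.png

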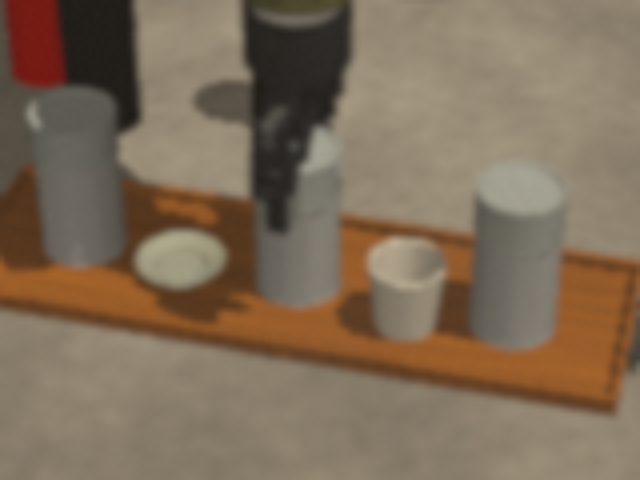

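```bash
python3 - <<'E'
from h import *
np.set_printoptions(precision=1,suppress=True)
f=grab_frame("scene")
u=np.array([.979,-.203,0])
for P in((602,103.5,66),(564,-57,66)):
    P=np.array(P); print((project(f,[P,P+u*45,P-[0,0,55]])-[220,200])*4, (project(f,[P,P+u*45])-[300,200])*4)
print(get_state()["tcp_pos"])
E
```

```text
[[519.3 253.2]
 [506.5 291.8]
 [514.6 313. ]] [[199.3 253.2]
 [186.5 291.8]]
[[298.1 210.9]
 [279.4 247.3]
 [298.9 270.2]] [[-21.9 210.9]
 [-40.6 247.3]]
[563.9 -56.3  80.2]
```

Projection puts the finger tip at column 279 with the tin axis at 298, matching the picture, so the jaws are centred. Next I close, lift and weigh.

```bash
python3 -m handwheel '[{"tx":0,"ty":0,"tz":0,"ax":0,"ay":0,"az":0,"grip":85},{"tx":0,"ty":0,"tz":0,"ax":0,"ay":0,"az":0,"grip":80},{"tx":0,"ty":0,"tz":0,"ax":0,"ay":0,"az":0,"grip":76},{"tx":0,"ty":0,"tz":0,"ax":0,"ay":0,"az":0,"grip":72},{"tx":0,"ty":0,"tz":0,"ax":0,"ay":0,"az":0,"grip":65},{"tx":0,"ty":0,"tz":0,"ax":0,"ay":0,"az":0,"grip":50},{"tx":0,"ty":0,"tz":0,"ax":0,"ay":0,"az":0,"grip":40},{"tx":0,"ty":0,"tz":0,"ax":0,"ay":0,"az":0,"grip":40}]' 50
python3 -m handwheel '[{"tx":0,"ty":0,"tz":-0.002,"ax":0,"ay":0,"az":0,"grip":40},{"tx":0,"ty":0,"tz":-0.008,"ax":0,"ay":0,"az":0,"grip":40},{"tx":0,"ty":0,"tz":-0.016,"ax":0,"ay":0,"az":0,"grip":40},{"tx":0,"ty":0,"tz":-0.025,"ax":0,"ay":0,"az":0,"grip":40},{"tx":0,"ty":0,"tz":-0.034,"ax":0,"ay":0,"az":0,"grip":40},{"tx":0,"ty":0,"tz":-0.042,"ax":0,"ay":0,"az":0,"grip":40},{"tx":0,"ty":0,"tz":-0.048,"ax":0,"ay":0,"az":0,"grip":40},{"tx":0,"ty":0,"tz":-0.05,"ax":0,"ay":0,"az":0,"grip":40}]'
python3 -m handwheel '[{"tx":0,"ty":0,"tz":0,"ax":0,"ay":0,"az":0,"grip":40},{"tx":0,"ty":0,"tz":0,"ax":0,"ay":0,"az":0,"grip":40},{"tx":0,"ty":0,"tz":0,"ax":0,"ay":0,"az":0,"grip":40},{"tx":0,"ty":0,"tz":0,"ax":0,"ay":0,"az":0,"grip":40},{"tx":0,"ty":0,"tz":0,"ax":0,"ay":0,"az":0,"grip":40},{"tx":0,"ty":0,"tz":0,"ax":0,"ay":0,"az":0,"grip":40},{"tx":0,"ty":0,"tz":0,"ax":0,"ay":0,"az":0,"grip":40},{"tx":0,"ty":0,"tz":0,"ax":0,"ay":0,"az":0,"grip":40}]'
python3 - <<'E'
from h import *
F=[];
for i in range(8):
    f=grab_frame("scene");s=get_state();F.append(s["ft_force"][2])
print(np.round(F,2),np.mean(F),s["tcp_pos"],s["width"])
cv2.imwrite("pics/scene6.png",cv2.resize(f["img"][200:320,220:380],None,fx=4,fy=4))
E
```

```text
t: 10.88
tcp_pos: [565.6, -57.4, 82.9]
orientation: [0.001, 0.777, 0.63, 0.001]
ft_force: [0.6, 1.0, 6.2]
width: 64.0
t: 11.55
tcp_pos: [565.0, -57.4, 132.8]
orientation: [0.001, 0.777, 0.63, 0.001]
ft_force: [-0.0, -0.2, -1.9]
width: 63.8
t: 12.22
tcp_pos: [564.4, -57.4, 131.2]
orientation: [-0.0, 0.777, 0.63, -0.0]
ft_force: [0.8, -0.3, -2.3]
width: 63.9
[-2.26 -2.09 -2.36 -2.97 -2.38 -2.04 -2.14 -2.03] -2.2851750418325887 [564.43113117 -57.40636058 131.32031134] 63.798163635478886
```

View pics/scene6.png

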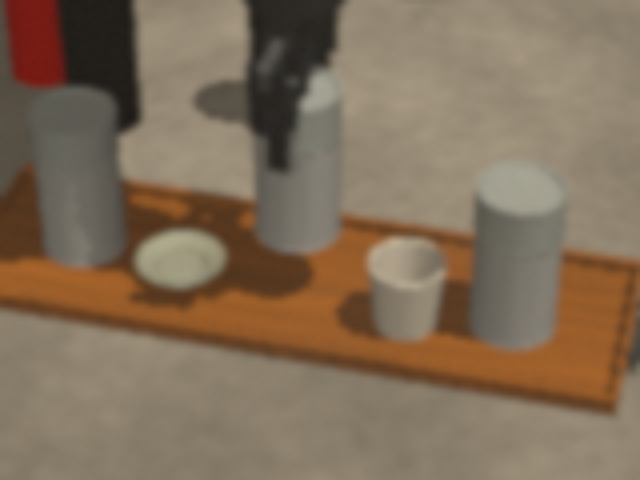

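The middle tin is lifted clear and upright, with its foot at crop (298,240). It weighs about 2.3 N, so it is lighter than the left. I'll set it back, release and rise.

```bash
python3 -m handwheel '[{"tx":0,"ty":0,"tz":0.005,"ax":0,"ay":0,"az":0,"grip":40},{"tx":0,"ty":0,"tz":0.014,"ax":0,"ay":0,"az":0,"grip":40},{"tx":0,"ty":0,"tz":0.023,"ax":0,"ay":0,"az":0,"grip":40},{"tx":0,"ty":0,"tz":0.032,"ax":0,"ay":0,"az":0,"grip":40},{"tx":0,"ty":0,"tz":0.039,"ax":0,"ay":0,"az":0,"grip":40},{"tx":0,"ty":0,"tz":0.044,"ax":0,"ay":0,"az":0,"grip":40},{"tx":0,"ty":0,"tz":0.047,"ax":0,"ay":0,"az":0,"grip":40},{"tx":0,"ty":0,"tz":0.048,"ax":0,"ay":0,"az":0,"grip":40}]'
python3 -m handwheel '[{"tx":0,"ty":0,"tz":0,"ax":0,"ay":0,"az":0,"grip":40},{"tx":0,"ty":0,"tz":0.001,"ax":0,"ay":0,"az":0,"grip":40},{"tx":0,"ty":0,"tz":0.001,"ax":0,"ay":0,"az":0,"grip":72},{"tx":0,"ty":0,"tz":0.001,"ax":0,"ay":0,"az":0,"grip":76},{"tx":0,"ty":0,"tz":0.001,"ax":0,"ay":0,"az":0,"grip":82},{"tx":0,"ty":0,"tz":0.001,"ax":0,"ay":0,"az":0,"grip":90},{"tx":0,"ty":0,"tz":0.001,"ax":0,"ay":0,"az":0,"grip":100},{"tx":0,"ty":0,"tz":0.001,"ax":0,"ay":0,"az":0,"grip":100}]'
python3 go.py 564 -57 200
```

```text
t: 13.28
tcp_pos: [564.2, -57.3, 82.8]
orientation: [-0.0, 0.777, 0.63, -0.0]
ft_force: [-3.4, 0.1, 2.4]
width: 63.7
t: 13.95
tcp_pos: [564.6, -57.4, 82.4]
orientation: [0.0, 0.777, 0.63, 0.0]
ft_force: [0.6, 0.1, 0.1]
width: 85.1
t 13.95 tcp [564.559  -57.4384  82.4435] F [0.599  0.0797 0.1301] w 85.1149053052186
shift m [ 0.0003 -0.0006 -0.1176] turn [ 0.0004  0.0001 -0.0039] j [ 0.5601  0.4315 -0.6524  1.7636  0.2979  1.0465 -0.407 ]
```

```bash
python3 -m handwheel '[{"tx":0,"ty":0,"tz":-0.005,"ax":0,"ay":0,"az":0,"grip":100},{"tx":0,"ty":0,"tz":-0.02,"ax":0,"ay":0,"az":0,"grip":100},{"tx":0,"ty":0,"tz":-0.04,"ax":0,"ay":0,"az":0,"grip":100},{"tx":0,"ty":0,"tz":-0.06,"ax":0,"ay":0,"az":0,"grip":100},{"tx":0,"ty":0,"tz":-0.08,"ax":0,"ay":0,"az":0,"grip":100},{"tx":0,"ty":0,"tz":-0.095,"ax":0,"ay":0,"az":0,"grip":100},{"tx":0,"ty":0,"tz":-0.108,"ax":0,"ay":0,"az":0,"grip":100},{"tx":0,"ty":0,"tz":-0.115,"ax":0,"ay":0,"az":0,"grip":100}]'
python3 go.py 530 -222 195
```

```text
t: 14.62
tcp_pos: [565.0, -57.4, 199.3]
orientation: [0.001, 0.777, 0.63, 0.001]
ft_force: [0.5, 1.0, 0.4]
width: 85.6
t 14.6167 tcp [564.9977 -57.3522 199.3043] F [0.5303 1.0275 0.4373] w 85.62768176050633
shift m [-0.1683 -0.0003  0.0043] turn [ 0.0022  0.0001 -0.0037] j [ 0.5993  0.3083 -0.6907  1.6467  0.2053  1.2584 -0.3392]
```

```bash
python3 -m handwheel '[{"tx":-0.01,"ty":0,"tz":0,"ax":0,"ay":0,"az":0,"grip":100},{"tx":-0.035,"ty":0,"tz":0,"ax":0,"ay":0,"az":0,"grip":100},{"tx":-0.065,"ty":0,"tz":0,"ax":0,"ay":0,"az":0,"grip":100},{"tx":-0.095,"ty":0,"tz":0,"ax":0,"ay":0,"az":0,"grip":100},{"tx":-0.125,"ty":0,"tz":0,"ax":0,"ay":0,"az":0,"grip":100},{"tx":-0.15,"ty":0,"tz":0,"ax":0,"ay":0,"az":0,"grip":100},{"tx":-0.163,"ty":0,"tz":0,"ax":0,"ay":0,"az":0,"grip":100},{"tx":-0.168,"ty":0,"tz":0,"ax":0,"ay":0,"az":0,"grip":100}]'
python3 - <<'E'
from h import *
f=grab_frame("top");W=cloud(f)
cv2.imwrite("pics/top7.png",f["img"])
for d in trace("tin_left_mid","top")[:4]:
        m=d["region"];p=W[m];p=p[~np.isnan(p[:,0])]
        zt=np.percentile(p[:,2],90);t=p[abs(p[:,2]-zt)<4]
        print(d["confidence"],d["pixel"],zt,np.median(t,0),cv2.minEnclosingCircle(t[:,:2].astype(np.float32)))
E
python3 go.py 530 -222 81
```

```text
t: 15.28
tcp_pos: [528.3, -224.7, 196.2]
orientation: [-0.001, 0.778, 0.628, -0.001]
ft_force: [-0.3, 0.6, -0.6]
width: 85.3
0.78 [276.9, 210.4] 126.08366515932204 [600.13544006 101.80121025 124.2349082 ] ((600.396484375, 101.85379028320312), 32.456233978271484)
t 15.3833 tcp [ 529.4425 -221.8493  196.7134] F [-0.1504  0.7209 -1.3698] w 85.68372750629636
shift m [-0.0001  0.0007  0.1157] turn [-0.0008 -0.0005 -0.0047] j [ 0.8218  0.31   -0.6049  1.6347  0.183   1.2551 -0.0269]
```

View pics/top7.png

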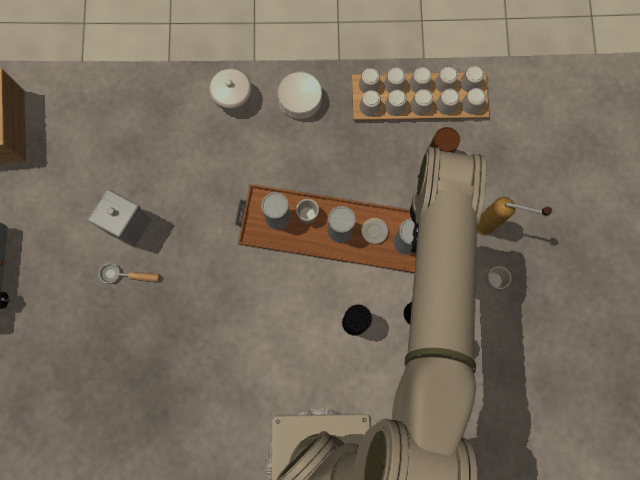

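Left and middle tins stand at (275,208) and (341,223), and the arm is over the right tin. Before descending I'll check how close the wrist comes to the mill.

```bash
python3 - <<'E'
from h import *
np.set_printoptions(precision=0,suppress=True)
W=cloud(grab_frame("top"))
a=W.reshape(-1,3);a=a[(a[:,2]>240)&(a[:,0]>330)]
print(len(a))
for x in range(350,680,30):
    b=a[abs(a[:,0]-x)<15]
    if len(b): print(x,"ymin",b[:,1].min(),"ymax",b[:,1].max(),"z",b[:,2].min(),b[:,2].max())
m=W[185:240,470:520].reshape(-1,3);m=m[(m[:,2]>60)&(m[:,2]<235)]
print("mill",m.min(0),m.max(0),np.median(m,0))
g=cloud(grab_frame("scene"))
b=g.reshape(-1,3);b=b[(b[:,2]>130)&(b[:,0]>430)&(b[:,0]<650)&(b[:,1]<-150)&(b[:,1]>-450)]
for z in range(130,520,30):
    c=b[abs(b[:,2]-z)<15]; c=c[abs(c[:,1]+222)<130]
    if len(c): print(z,c.min(0),c.max(0))
E
python3 - <<'E'
from h import *
f=grab_frame("scene");cv2.imwrite("pics/scene7.png",cv2.resize(f["img"][60:320,80:380],None,fx=2.3,fy=2.3))
E
```

```text
8703
350 ymin -237.7633315931629 ymax -137.99854544654843 z 583.6285885163908 642.571514141604
380 ymin -238.26567370296752 ymax -143.40300528059282 z 570.2796054760695 633.9645607044715
410 ymin -243.15325181397574 ymax -148.77568265482486 z 565.4042312311923 623.4347322239116
440 ymin -254.99599985565308 ymax -154.85388403036566 z 527.6001132971775 613.786939551148
470 ymin -260.7227813958479 ymax -159.11144594890592 z 242.20675949141142 603.3488152358898
500 ymin -267.45585587700833 ymax -164.51010031025422 z 247.11090452068095 593.0745125210171
530 ymin -271.352658540306 ymax -167.44649249773838 z 317.652267444915 585.9761828361304
560 ymin -273.4348178780862 ymax -172.83374062426083 z 392.15129979705046 577.8292972049848
590 ymin -198.96327092945603 ymax -179.28516149047078 z 516.4807159517886 558.5987342995246
mill [ 548. -454.   61.] [ 601. -403.  200.] [ 568. -419.  163.]
190 [ 485. -243.  196.] [ 583. -203.  205.]
220 [ 482. -243.  206.] [ 590. -200.  235.]
250 [ 461. -249.  235.] [ 607. -194.  265.]
280 [ 460. -248.  265.] [ 605. -195.  295.]
310 [ 522. -257.  295.] [ 601. -184.  325.]
340 [ 526. -259.  325.] [ 573. -184.  355.]
370 [ 517. -265.  355.] [ 577. -179.  385.]
400 [ 522. -261.  385.] [ 578. -179.  415.]
430 [ 519. -259.  415.] [ 576. -181.  445.]
460 [ 526. -259.  445.] [ 575. -181.  475.]
490 [ 476. -276.  475.] [ 581. -164.  505.]
```

View pics/scene7.png

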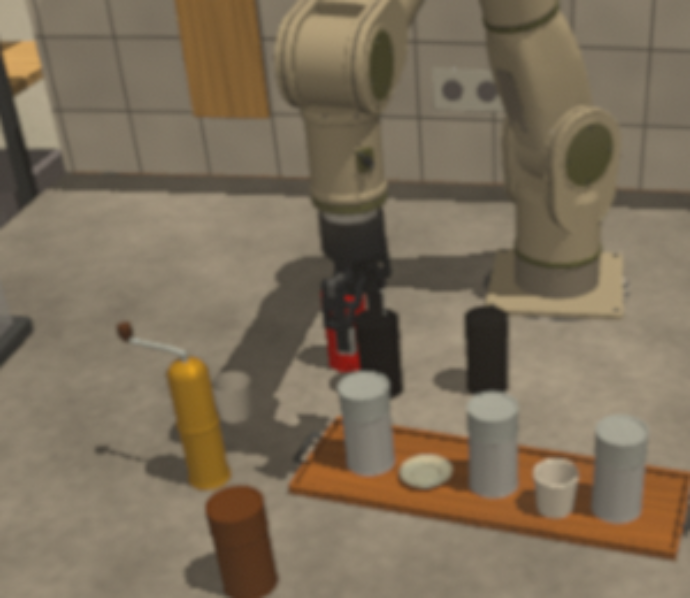

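The arm stays above y=-276 and the mill is beyond y=-400, so it's clear. The right tin is at crop (367,420). I'll descend.

```bash
python3 -m handwheel '[{"tx":0,"ty":0.001,"tz":0.006,"ax":0,"ay":0,"az":0,"grip":100},{"tx":0,"ty":0.001,"tz":0.022,"ax":0,"ay":0,"az":0,"grip":100},{"tx":0,"ty":0.001,"tz":0.04,"ax":0,"ay":0,"az":0,"grip":100},{"tx":0,"ty":0.001,"tz":0.058,"ax":0,"ay":0,"az":0,"grip":100},{"tx":0,"ty":0.001,"tz":0.076,"ax":0,"ay":0,"az":0,"grip":100},{"tx":0,"ty":0.001,"tz":0.094,"ax":0,"ay":0,"az":0,"grip":100},{"tx":0,"ty":0.001,"tz":0.108,"ax":0,"ay":0,"az":0,"grip":100},{"tx":0,"ty":0.001,"tz":0.115,"ax":0,"ay":0,"az":0,"grip":100}]'
python3 - <<'E'
from h import *
np.set_printoptions(precision=1,suppress=True)
f=grab_frame("scene");s=get_state();print(s["tcp_pos"],s["ft_force"])
cv2.imwrite("pics/scene8.png",cv2.resize(f["img"][200:320,180:340],None,fx=4,fy=4))
u=np.array([.979,-.203,0]);P=np.array((530,-222,66));print((project(f,[P,P+u*45,P-u*45])-[180,200])*4)
E
```

```text
t: 16.2
tcp_pos: [530.0, -220.6, 80.1]
orientation: [-0.001, 0.776, 0.63, -0.0]
ft_force: [-0.1, -0.5, 0.1]
width: 85.3
[ 529.7 -220.6   79.6] [-1.   0.2 -1.1]
[[242.5 173.7]
 [218.5 208. ]
 [265.3 141.2]]
```

View pics/scene8.png

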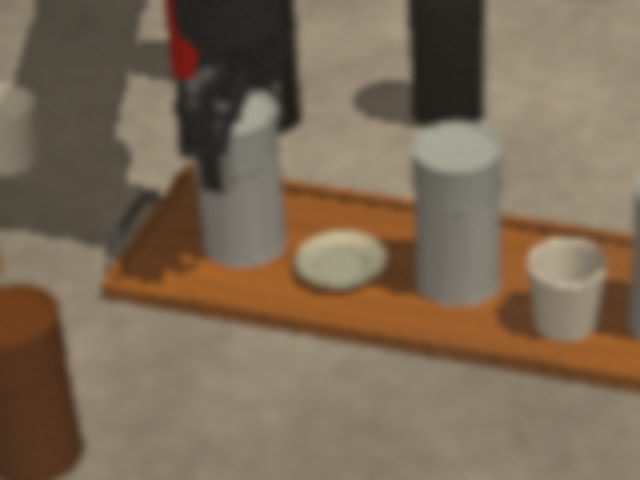

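The fingers straddle the right tin, with the front tip at (215,180) and the tin axis at column 243, as predicted. Next I close, lift and weigh.

```bash
python3 -m handwheel '[{"tx":0,"ty":0,"tz":0,"ax":0,"ay":0,"az":0,"grip":85},{"tx":0,"ty":0,"tz":0,"ax":0,"ay":0,"az":0,"grip":80},{"tx":0,"ty":0,"tz":0,"ax":0,"ay":0,"az":0,"grip":76},{"tx":0,"ty":0,"tz":0,"ax":0,"ay":0,"az":0,"grip":72},{"tx":0,"ty":0,"tz":0,"ax":0,"ay":0,"az":0,"grip":65},{"tx":0,"ty":0,"tz":0,"ax":0,"ay":0,"az":0,"grip":50},{"tx":0,"ty":0,"tz":0,"ax":0,"ay":0,"az":0,"grip":40},{"tx":0,"ty":0,"tz":0,"ax":0,"ay":0,"az":0,"grip":40}]' 50
python3 -m handwheel '[{"tx":0,"ty":0,"tz":-0.002,"ax":0,"ay":0,"az":0,"grip":40},{"tx":0,"ty":0,"tz":-0.008,"ax":0,"ay":0,"az":0,"grip":40},{"tx":0,"ty":0,"tz":-0.016,"ax":0,"ay":0,"az":0,"grip":40},{"tx":0,"ty":0,"tz":-0.025,"ax":0,"ay":0,"az":0,"grip":40},{"tx":0,"ty":0,"tz":-0.034,"ax":0,"ay":0,"az":0,"grip":40},{"tx":0,"ty":0,"tz":-0.042,"ax":0,"ay":0,"az":0,"grip":40},{"tx":0,"ty":0,"tz":-0.048,"ax":0,"ay":0,"az":0,"grip":40},{"tx":0,"ty":0,"tz":-0.05,"ax":0,"ay":0,"az":0,"grip":40}]'
python3 -m handwheel '[{"tx":0,"ty":0,"tz":0,"ax":0,"ay":0,"az":0,"grip":40},{"tx":0,"ty":0,"tz":0,"ax":0,"ay":0,"az":0,"grip":40},{"tx":0,"ty":0,"tz":0,"ax":0,"ay":0,"az":0,"grip":40},{"tx":0,"ty":0,"tz":0,"ax":0,"ay":0,"az":0,"grip":40},{"tx":0,"ty":0,"tz":0,"ax":0,"ay":0,"az":0,"grip":40},{"tx":0,"ty":0,"tz":0,"ax":0,"ay":0,"az":0,"grip":40},{"tx":0,"ty":0,"tz":0,"ax":0,"ay":0,"az":0,"grip":40},{"tx":0,"ty":0,"tz":0,"ax":0,"ay":0,"az":0,"grip":40}]'
python3 - <<'E'
from h import *
F=[];
for i in range(8):
    f=grab_frame("scene");s=get_state();F.append(s["ft_force"][2])
print(np.round(F,2),np.mean(F),s["tcp_pos"],s["width"])
cv2.imwrite("pics/scene9.png",cv2.resize(f["img"][200:320,180:340],None,fx=4,fy=4))
E
```

```text
t: 16.92
tcp_pos: [531.8, -222.1, 83.8]
orientation: [0.001, 0.777, 0.63, 0.001]
ft_force: [1.5, 1.8, 6.7]
width: 63.7
t: 17.58
tcp_pos: [531.2, -222.2, 133.8]
orientation: [0.001, 0.777, 0.63, 0.0]
ft_force: [-0.3, -0.3, -1.1]
width: 64.1
t: 18.25
tcp_pos: [530.7, -221.9, 132.2]
orientation: [-0.0, 0.777, 0.63, -0.0]
ft_force: [-0.3, -0.1, -1.5]
width: 63.8
[-1.88 -1.99 -1.82 -1.78 -1.76 -1.45 -2.31 -1.13] -1.7653245357616796 [ 530.70685735 -222.01216953  132.33038287] 64.07738308341816
```

View pics/scene9.png

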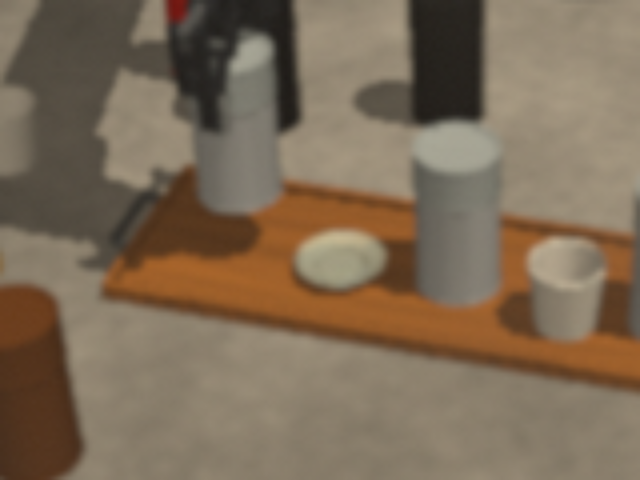

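The right tin is up and upright, with its foot at (240,205), and weighs about 1.8 N. The left tin is the heaviest (4.2 / 2.3 / 1.8 N). I'll set the right one down.

```bash
python3 -m handwheel '[{"tx":0,"ty":0,"tz":0.005,"ax":0,"ay":0,"az":0,"grip":40},{"tx":0,"ty":0,"tz":0.014,"ax":0,"ay":0,"az":0,"grip":40},{"tx":0,"ty":0,"tz":0.023,"ax":0,"ay":0,"az":0,"grip":40},{"tx":0,"ty":0,"tz":0.032,"ax":0,"ay":0,"az":0,"grip":40},{"tx":0,"ty":0,"tz":0.039,"ax":0,"ay":0,"az":0,"grip":40},{"tx":0,"ty":0,"tz":0.044,"ax":0,"ay":0,"az":0,"grip":40},{"tx":0,"ty":0,"tz":0.047,"ax":0,"ay":0,"az":0,"grip":40},{"tx":0,"ty":0,"tz":0.048,"ax":0,"ay":0,"az":0,"grip":40}]'
python3 -m handwheel '[{"tx":0,"ty":0,"tz":0,"ax":0,"ay":0,"az":0,"grip":40},{"tx":0,"ty":0,"tz":0.001,"ax":0,"ay":0,"az":0,"grip":40},{"tx":0,"ty":0,"tz":0.001,"ax":0,"ay":0,"az":0,"grip":72},{"tx":0,"ty":0,"tz":0.001,"ax":0,"ay":0,"az":0,"grip":76},{"tx":0,"ty":0,"tz":0.001,"ax":0,"ay":0,"az":0,"grip":82},{"tx":0,"ty":0,"tz":0.001,"ax":0,"ay":0,"az":0,"grip":90},{"tx":0,"ty":0,"tz":0.001,"ax":0,"ay":0,"az":0,"grip":100},{"tx":0,"ty":0,"tz":0.001,"ax":0,"ay":0,"az":0,"grip":100}]'
python3 go.py 530 -222 200
```

```text
t: 19.32
tcp_pos: [530.4, -221.9, 83.8]
orientation: [-0.0, 0.777, 0.63, -0.0]
ft_force: [-1.9, 0.1, 1.6]
width: 63.8
t: 19.98
tcp_pos: [530.8, -222.1, 83.5]
orientation: [0.0, 0.777, 0.63, 0.0]
ft_force: [-0.2, 0.2, -0.3]
width: 85.0
t 19.9833 tcp [ 530.7998 -222.0606   83.4551] F [-0.2156  0.2331 -0.2941] w 85.02816079017546
shift m [-0.0001 -0.0008 -0.1165] turn [ 0.0003  0.0001 -0.0038] j [ 0.7902  0.4283 -0.5754  1.745   0.2644  1.046  -0.0857]
```

```bash
python3 -m handwheel '[{"tx":0,"ty":0,"tz":-0.005,"ax":0,"ay":0,"az":0,"grip":100},{"tx":0,"ty":0,"tz":-0.02,"ax":0,"ay":0,"az":0,"grip":100},{"tx":0,"ty":0,"tz":-0.04,"ax":0,"ay":0,"az":0,"grip":100},{"tx":0,"ty":0,"tz":-0.06,"ax":0,"ay":0,"az":0,"grip":100},{"tx":0,"ty":0,"tz":-0.08,"ax":0,"ay":0,"az":0,"grip":100},{"tx":0,"ty":0,"tz":-0.095,"ax":0,"ay":0,"az":0,"grip":100},{"tx":0,"ty":0,"tz":-0.108,"ax":0,"ay":0,"az":0,"grip":100},{"tx":0,"ty":0,"tz":-0.115,"ax":0,"ay":0,"az":0,"grip":100}]'
python3 go.py 602 103 197
```

```text
t: 20.65
tcp_pos: [531.2, -222.1, 200.3]
orientation: [0.001, 0.777, 0.63, 0.0]
ft_force: [0.5, -0.2, -0.9]
width: 84.7
t 20.65 tcp [ 531.2492 -222.0956  200.2987] F [ 0.5469 -0.216  -0.9414] w 84.74386351095569
shift m [0.3327 0.0021 0.0031] turn [ 0.002   0.0006 -0.0038] j [ 0.8214  0.3091 -0.6064  1.6282  0.1837  1.2597 -0.0269]
```

```bash
python3 -m handwheel '[{"tx":0.01,"ty":0,"tz":0,"ax":0,"ay":0,"az":0,"grip":100},{"tx":0.035,"ty":0,"tz":0,"ax":0,"ay":0,"az":0,"grip":100},{"tx":0.062,"ty":0,"tz":0,"ax":0,"ay":0,"az":0,"grip":100},{"tx":0.09,"ty":0.001,"tz":0,"ax":0,"ay":0,"az":0,"grip":100},{"tx":0.118,"ty":0.001,"tz":0,"ax":0,"ay":0,"az":0,"grip":100},{"tx":0.146,"ty":0.001,"tz":0,"ax":0,"ay":0,"az":0,"grip":100},{"tx":0.174,"ty":0.001,"tz":0,"ax":0,"ay":0,"az":0,"grip":100},{"tx":0.2,"ty":0.001,"tz":0,"ax":0,"ay":0,"az":0,"grip":100}]'
python3 -m handwheel '[{"tx":0.028,"ty":0,"tz":0,"ax":0,"ay":0,"az":0,"grip":100},{"tx":0.055,"ty":0,"tz":0,"ax":0,"ay":0,"az":0,"grip":100},{"tx":0.08,"ty":0.001,"tz":0,"ax":0,"ay":0,"az":0,"grip":100},{"tx":0.102,"ty":0.001,"tz":0,"ax":0,"ay":0,"az":0,"grip":100},{"tx":0.118,"ty":0.001,"tz":0,"ax":0,"ay":0,"az":0,"grip":100},{"tx":0.128,"ty":0.001,"tz":0,"ax":0,"ay":0,"az":0,"grip":100},{"tx":0.132,"ty":0.001,"tz":0,"ax":0,"ay":0,"az":0,"grip":100},{"tx":0.132,"ty":0.001,"tz":0,"ax":0,"ay":0,"az":0,"grip":100}]'
python3 - <<'E'
from h import *
f=grab_frame("top");W=cloud(f)
cv2.imwrite("pics/top10.png",f["img"])
for d in trace("tin_left_mid","top")[:4]:
        m=d["region"];p=W[m];p=p[~np.isnan(p[:,0])]
        zt=np.percentile(p[:,2],90);t=p[abs(p[:,2]-zt)<4]
        print(d["confidence"],d["pixel"],zt,np.median(t,0),cv2.minEnclosingCircle(t[:,:2].astype(np.float32)))
E
python3 go.py 601.5 103 82
```

```text
t: 21.32
tcp_pos: [572.5, -23.9, 197.3]
orientation: [-0.001, 0.776, 0.63, -0.0]
ft_force: [0.4, 0.2, -0.2]
width: 85.1
t: 21.98
tcp_pos: [600.8, 103.3, 197.7]
orientation: [-0.0, 0.776, 0.63, -0.0]
ft_force: [-0.0, 0.1, -0.3]
width: 85.7
t 22.0833 tcp [601.1345 101.3377 197.91  ] F [-0.03    0.0522 -0.6639] w 85.54253803615461
shift m [0.0018 0.0001 0.1159] turn [-0.0004  0.0008 -0.0049] j [ 0.3254  0.4204 -0.7339  1.5325  0.2882  1.3004 -0.6518]
```

View pics/top10.png

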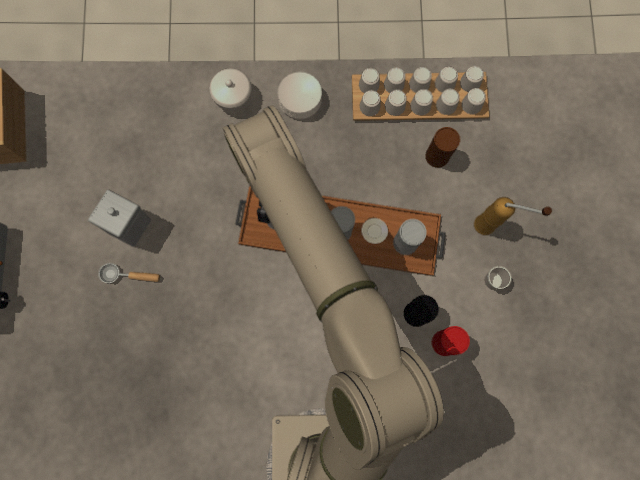

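The right tin stands at (411,235), where it was. The arm hides the left tin. Now I descend and grip it at the earlier pose.

```bash
python3 -m handwheel '[{"tx":0.001,"ty":0,"tz":0.006,"ax":0,"ay":0,"az":0,"grip":100},{"tx":0.001,"ty":0,"tz":0.022,"ax":0,"ay":0,"az":0,"grip":100},{"tx":0.001,"ty":0,"tz":0.04,"ax":0,"ay":0,"az":0,"grip":100},{"tx":0.001,"ty":0,"tz":0.058,"ax":0,"ay":0,"az":0,"grip":100},{"tx":0.001,"ty":0,"tz":0.076,"ax":0,"ay":0,"az":0,"grip":100},{"tx":0.001,"ty":0,"tz":0.094,"ax":0,"ay":0,"az":0,"grip":100},{"tx":0.001,"ty":0,"tz":0.108,"ax":0,"ay":0,"az":0,"grip":100},{"tx":0.001,"ty":0,"tz":0.116,"ax":0,"ay":0,"az":0,"grip":100}]'
python3 -m handwheel '[{"tx":0,"ty":0,"tz":0,"ax":0,"ay":0,"az":0,"grip":85},{"tx":0,"ty":0,"tz":0,"ax":0,"ay":0,"az":0,"grip":80},{"tx":0,"ty":0,"tz":0,"ax":0,"ay":0,"az":0,"grip":76},{"tx":0,"ty":0,"tz":0,"ax":0,"ay":0,"az":0,"grip":72},{"tx":0,"ty":0,"tz":0,"ax":0,"ay":0,"az":0,"grip":65},{"tx":0,"ty":0,"tz":0,"ax":0,"ay":0,"az":0,"grip":50},{"tx":0,"ty":0,"tz":0,"ax":0,"ay":0,"az":0,"grip":40},{"tx":0,"ty":0,"tz":0,"ax":0,"ay":0,"az":0,"grip":40}]' 50
python3 go.py 602 103 275
```

```text
t: 22.75
tcp_pos: [600.6, 102.3, 80.2]
orientation: [-0.0, 0.777, 0.629, -0.001]
ft_force: [0.1, 0.5, 0.9]
width: 85.6
t: 23.42
tcp_pos: [602.3, 103.5, 83.6]
orientation: [0.001, 0.777, 0.63, 0.001]
ft_force: [0.4, -1.0, 7.3]
width: 63.8
t 23.4167 tcp [602.3108 103.4582  83.6398] F [ 0.431  -0.9724  7.3022] w 63.82741668979401
shift m [-0.0004  0.0002 -0.1914] turn [ 0.0022 -0.0004 -0.004 ] j [ 0.2914  0.5314 -0.6926  1.6443  0.3725  1.0996 -0.7126]
```

```bash
python3 -m handwheel '[{"tx":0,"ty":0,"tz":-0.002,"ax":0,"ay":0,"az":0,"grip":40},{"tx":0,"ty":0,"tz":-0.008,"ax":0,"ay":0,"az":0,"grip":40},{"tx":0,"ty":0,"tz":-0.018,"ax":0,"ay":0,"az":0,"grip":40},{"tx":0,"ty":0,"tz":-0.03,"ax":0,"ay":0,"az":0,"grip":40},{"tx":0,"ty":0,"tz":-0.044,"ax":0,"ay":0,"az":0,"grip":40},{"tx":0,"ty":0,"tz":-0.058,"ax":0,"ay":0,"az":0,"grip":40},{"tx":0,"ty":0,"tz":-0.072,"ax":0,"ay":0,"az":0,"grip":40},{"tx":0,"ty":0,"tz":-0.086,"ax":0,"ay":0,"az":0,"grip":40}]'
python3 -m handwheel '[{"tx":0,"ty":0,"tz":-0.016,"ax":0,"ay":0,"az":0,"grip":40},{"tx":0,"ty":0,"tz":-0.034,"ax":0,"ay":0,"az":0,"grip":40},{"tx":0,"ty":0,"tz":-0.052,"ax":0,"ay":0,"az":0,"grip":40},{"tx":0,"ty":0,"tz":-0.07,"ax":0,"ay":0,"az":0,"grip":40},{"tx":0,"ty":0,"tz":-0.086,"ax":0,"ay":0,"az":0,"grip":40},{"tx":0,"ty":0,"tz":-0.098,"ax":0,"ay":0,"az":0,"grip":40},{"tx":0,"ty":0,"tz":-0.106,"ax":0,"ay":0,"az":0,"grip":40},{"tx":0,"ty":0,"tz":-0.11,"ax":0,"ay":0,"az":0,"grip":40}]'
python3 -m handwheel '[{"tx":0,"ty":0,"tz":0,"ax":0,"ay":0,"az":0,"grip":40},{"tx":0,"ty":0,"tz":0,"ax":0,"ay":0,"az":0,"grip":40},{"tx":0,"ty":0,"tz":0,"ax":0,"ay":0,"az":0,"grip":40},{"tx":0,"ty":0,"tz":0,"ax":0,"ay":0,"az":0,"grip":40},{"tx":0,"ty":0,"tz":0,"ax":0,"ay":0,"az":0,"grip":40},{"tx":0,"ty":0,"tz":0,"ax":0,"ay":0,"az":0,"grip":40},{"tx":0,"ty":0,"tz":0,"ax":0,"ay":0,"az":0,"grip":40},{"tx":0,"ty":0,"tz":0,"ax":0,"ay":0,"az":0,"grip":40}]'
python3 - <<'E'
from h import *
F=[]
for i in range(6):
    f=grab_frame("scene");s=get_state();F.append(s["ft_force"][2])
print(np.round(F,2),np.mean(F),s["tcp_pos"],s["width"],abs(s["joint_vel"]).max(),s["t"])
cv2.imwrite("pics/scene11.png",f["img"])
W=cloud(f)
for d in trace("tin_right_mid","scene")[:8]:
    p=W[d["region"]];p=p[~np.isnan(p[:,0])]
    zt=np.percentile(p[:,2],95);t=p[abs(p[:,2]-zt)<6]
    print(d["confidence"],d["pixel"],np.round(np.percentile(p[:,2],[3,95])),np.round(cv2.minEnclosingCircle(t[:,:2].astype(np.float32))[0]))
E
```

```text
t: 24.08
tcp_pos: [601.6, 103.5, 170.3]
orientation: [0.0, 0.777, 0.63, 0.0]
ft_force: [0.9, 0.3, -3.7]
width: 63.9
t: 24.75
tcp_pos: [601.6, 103.6, 279.8]
orientation: [0.0, 0.777, 0.63, 0.001]
ft_force: [-0.7, -0.0, -4.7]
width: 63.7
t: 25.42
tcp_pos: [601.4, 103.4, 278.2]
orientation: [-0.0, 0.777, 0.63, -0.0]
ft_force: [0.4, 0.2, -4.5]
width: 64.0
[-3.82 -4.01 -3.99 -3.73 -4.85 -4.17] -4.094930182507551 [601.42233737 103.44678303 278.32039293] 63.90115663832378 0.0009956908960904462 25.7167
0.9 [238.2, 243.6] [  8. 126.] [ 534. -227.]
0.83 [245.7, 211.2] [  8. 121.] [ 422. -225.]
0.81 [185.6, 297.4] [  6. 119.] [ 768. -322.]
0.65 [292.7, 209.2] [  1. 120.] [420. -87.]
0.62 [228.5, 198.9] [ 10. 121.] [ 303. -292.]
```

View pics/scene11.png

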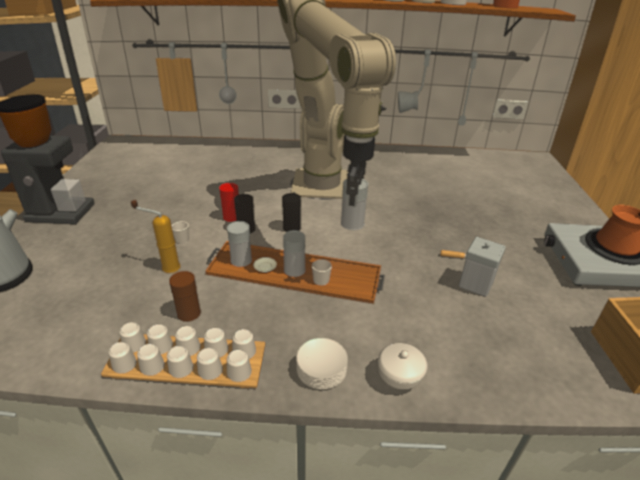

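The left tin hangs upright in the gripper at (354,205). The middle and right tins stand on the tray at (294,255) and (239,245), and the bystanders haven't moved. The arm is motionless, so I'm handing in.

```bash
python3 -c "
from rig import *
print(close_job()); s=get_state(); print(s['t'],s['tcp_pos'],s['width'])"
```

```text
the job is handed in; nothing more can be done
None
the job is handed in; nothing more can be done
```

I lifted each tin about 5 cm, from left to right, and set each back on its own spot. The wrist force read about 4.2 N for the left, 2.3 N for the middle and 1.8 N for the right, so the left tin is the full one. I picked it up again and handed in with it still in the gripper.

**Final checks:**
- **Held tin:** it read about 4.1 N with the jaws at 64 mm. By the lift height its foot is about 20 cm above the counter, and the picture shows it upright. Joint speeds were below 0.001 rad/s.
- **Other two tins:** the last pictures show the middle and right tins standing on their spots. Only the right one was measured again after its lift, about 6 mm from its first reading but with a different camera; the network did not report the middle one.
- **Bystanders:** the cups, saucer, caddy, mill and scoop look unmoved in the last picture. I did not measure them again.

Setting the left tin down the first time, it touched slightly early and pushed back with about 17 N. A picture afterwards showed it standing within about 2 mm of its spot. The job was handed in at about 25.7 s of the 61 s allowed.

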